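Clear the laptop stand onto the storage box

ROBOT

A 7-joint arm with a two-finger parallel gripper is mounted at the origin on the work surface. World frame = base frame: x ahead of the robot, y to its left, z up, the work surface at z = 0. Lengths are in m, angles in degrees, forces in N, time in s.
With the tool pointing down it reaches from about 0.425 to 0.875 m from the base axis. Payload 4.7 kg.
Tool frame: the origin (TCP) lies on the centre line of the jaws, within the pads' length; the fingertips stand 8 mm ahead of it and the grasp point (between the pads) lies 11 mm behind it; z points along the fingers, y is the direction in which the jaws open and shut (so a half turn about z gives the same grasp; the last joint's range is limited). The gripper opens to 87 mm and grips with 3 to 60 N. Pads are 19 mm wide; open, the fingers measure 117 mm over their backs; the gripper's body (75 mm by 190 mm) begins 51 mm behind the grasp point.
Start: joints at [65.552, 18.392, -4.016, 83.108, 1.295, 78.541, -3.26], TCP at [0.277, -0.588, 0.231] pointing down, gripper open.
Joint ranges: [-163.93, 163.93], [-17.29, 119.83], [-79.2, 71.16], [3.27, 140.29], [-89.18, 269.18], [5.43, 117.66], [-154.24, 154.24]. Speed limits (degrees/s): [147.25, 147.25, 180, 180, 180, 180, 180].

INTERFACE

Orientations are given as [roll, pitch, yaw] about the fixed x, y, z axes, in that order (R = Rz(yaw) Ry(pitch) Rx(roll)).
In Python, from cell import env gives the robot as it stands. The module is installed in compiled form; this text tells all that it offers.
- The arm moves only by the tool move_arm, never from a script. Its argument "steps" is a list of rows, each a list of 2 entries, a list of its own where there are three numbers: the shift along the tool's x, y, z in m, then the turn about the tool's z in rad. A call has 1 to 20 rows; each row is the pose to reach, as a shift and turn from the pose commanded when the call began, along the tool's axes at that moment; what a row does not reach only later rows make up. A row lasts 1/8 s, in which the tool goes at most 62.5 mm and 10.7 degrees, less where a joint would pass 70% of its speed; a pose out of reach is approached as far as the arm can. A call with a gripper value outside its range is refused whole. "hand" is the closure, from -1 (fully open) to 1 (shut), set as the call begins (left out, the last holds). The fingers move at their own pace and stop on an object; "squeeze" is the grip in N (left out, the last holds). Time passes only in rows, so rows that repeat a pose let the fingers close. It gives the time, the measured TCP pose, the force and the opening at its end, in the units of the state.
- env.get_obs(): the state, without advancing time (a new reading comes with each control period).
- env.read_camera(name): name is "scene" or "top" or "wrist"; returns (picture, depth): 384x512x3 uint8, red, green, blue; 384x512 float32, m along the optical axis (not along the pixel's ray), 0 where there is no reading.
- env.calibration(name): a dict with "intrinsics" (3x3 intrinsics, pixels), "position" and "orientation" of the camera in the world; the wrist camera has in their place "mount" (4x4, takes a point from camera to tool coordinates, whose origin is the TCP and whose axes are the flange's). Camera axes: x right, y up, looking along -z (the intrinsics and any distortion apply to the point x, -y, -z); pixel columns grow to the right and rows downward; lengths in m; the calibration is good to about 2 mm. A picture is of the moment at which its call begins: read the wrist's pose just before it. calibration takes no time and is no camera call.
- env.sign_off(): hands the job in, once; it reports no verdict.
Trained networks look in the newest picture that a camera, given by its name, has taken for a name from the list of things; names that differ only in an ending like _2 or _b are one class to them, and where a whole thing is asked for, a point or a joint stands for the part that bears it (a point fixed in the world has none). Each returns a list of dicts, best first, with "conf" (0 to 1); they miss things now and then, are a little off and sometimes report something else, mostly with a low value. They report only what shows in the picture. A call takes as long as a camera call.
- env.cut_out(camera, query): "region" (384x512 bool, what is visible of it) and "uv" ([column, row] in pixels, amid what is visible of it).
The state is a dict: "time_s": time; "qpos": joint angles; "joint_velocities": joint speeds; "effort": joint torques, N m; "tool_pos": TCP position; "tool_rot": TCP orientation; "force": force on the tool from outside, world axes, zero at the start; "wrist_torque": the same for the moment, N m; "grip_width": finger opening in m.
Only numpy, scipy, OpenCV 4.12 (cv2) and the standard library are available. Lean on these libraries where they do the work, as an engineer would, in place of code of your own. Each camera call takes 0.05 s, during which the arm holds its last target. There are 200 camera calls.

TASK

The laptop has to go back on its stand, so clear the two closed card boxes off it: first shut the lid of the wooden storage box, then stack the boxes on that lid, the deep one in the middle of the lid and square to its edges, and the shallow one flush on top of the deep one, long side along long side. Set each box down without dropping it, let go, and leave the other things on the desk where they stand.

Things in the scene. Friction and masses are not known exactly. Their poses are not given: they have to be found in the camera images.
- deep_box: The deeper of two closed card boxes with lift-off lids (buff lid, paler base): 96 mm (its x) by 62 mm (its y) by 44 mm tall, about 240 g. Origin at the centre of its underside, z towards its lid. It starts on the sloping laptop stand, -x end against a front hook, x axis pointing up the slope, 34 mm or more from the other box.
- shallow_box: The shallower card box, same make and same 96 x 62 mm footprint but only 28 mm tall, about 150 g. Origin and axes as for the deep box. It lies on the stand beside the deep box, on either side.
- stand: Fixed aluminium laptop stand; its low front faces away from the robot. Origin on the desk under its middle; x from low front to high back, y along its width. The plate, 260 mm wide, 230 mm up the slope, rises at 30 degrees: top face from x -69, z 45 mm to x 130, z 160 mm. Two hooks on its front edge (50 wide, 6 thick, at y -60 and +60 mm) stand 18 mm above the plate; a box lies behind each.
- storage: Fixed open wooden storage box, 150 mm (x) by 200 mm (y), walls 80 mm high, 9 mm thick; with the lid shut its top is 90 mm above the desk. Origin under its centre on the desk; its front (-x) faces away from the robot, the lid is hinged along the top of its back (+x) wall, on the robot's side.
- lid (a joint): Opening angle of the storage box's lid in rad: 0 shut (level), grows as the front edge of the lid swings up and back about the hinge, at most 1.75; it starts between 0.8 and 1.35. The hinge is stiff (0.3 N m of friction) and the lid stays where it is left, so push it all the way down onto the box.
- lid_hinge (a point): Middle of the lid's hinge line, which runs along the storage box's y axis: at x = 75 mm, z = 80 mm of the storage box. Axes turn with the lid: -x from the hinge towards the lid's front edge, z the lid's outer (upper) face.
- lid_center (a point): Centre of the lid's outer face (upper face when shut). The lid is a flat wooden plate, 150 mm from hinge to front edge, 200 mm wide, 10 mm thick, with a brass finger pull (40 mm wide, 4 mm thick) standing 13 mm out from the middle of its front edge. x and y along its sides, z its outward normal.
- mug: White mug, 80 mm across, 92 mm tall, handle on its +y side. Origin under its centre. Not part of the job: leave it.
- lens: Black camera lens standing on end, 72 mm across, 92 mm tall. Origin under its centre. Not part of the job: leave it.
- mouse: Black computer mouse, 100 x 58 x 32 mm. Origin under its centre. Not part of the job: leave it.
- charger: Black battery charger, 50 x 75 x 30 mm. Origin under its centre. Not part of the job: leave it.
- pen_cup: Dark metal pen cup, 76 mm across, 100 mm tall (pens to 165 mm). Origin under its centre. Not part of the job: leave it.

How it is judged (in metres and radians):
On the way, in this order (a step that is already met when the one before it is completed fails the run):
1. the storage box's lid is shut (value of joint lid below 0.05 rad), for 0.2 s.
2. the deep box is set down and let go in the middle of the lid, square to its edges (value of joint lid below 0.05 rad and x of deep_box in the frame of lid_center between -0.012 and 0.012 m and y of deep_box in the frame of lid_center between -0.012 and 0.012 m and z of deep_box in the frame of lid_center between -0.006 and 0.006 m and angle between deep_box's own z axis and vertical below 0.06 rad and (angle between the x axis of deep_box and the x axis of lid_center, either way round below 0.1 rad or angle between the x axis of deep_box and the y axis of lid_center, either way round below 0.1 rad) and contact force between deep_box and the fingers below 0.05 N and linear speed of deep_box below 0.02 m/s and angular speed of deep_box below 0.1 rad/s), for 0.2 s.
At the end, for the whole second after the job is handed in: Lid shut (under 0.05 rad); deep box level on it, centre within 12 mm of the lid's centre along each side, edges within 0.1 rad of the lid's; shallow box level on the deep one, centres within 6 mm along each side, long sides within 0.09 rad; both at rest and released (all of step 2 and x of shallow_box in the frame of deep_box between -0.006 and 0.006 m and y of shallow_box in the frame of deep_box between -0.006 and 0.006 m and z of shallow_box in the frame of deep_box between 0.038 and 0.05 m and angle between shallow_box's own z axis and vertical below 0.06 rad and angle between the x axis of shallow_box and the x axis of deep_box, either way round below 0.09 rad and linear speed of shallow_box below 0.02 m/s and angular speed of shallow_box below 0.1 rad/s and contact force between shallow_box and the fingers below 0.05 N); the robot touches nothing.
It fails at once if the mug, lens, mouse, charger or pen cup is moved by more than 30 mm (distance of any of mug, lens, mouse, charger, pen_cup from where it was at the start of the episode above 0.03 m).
It fails at once if a card box is dropped or thrown (moves faster than 0.45 m/s while the robot does not touch it) ((contact force between deep_box and the fingers below 0.05 N and contact force between deep_box and the arm below 0.05 N and linear speed of deep_box above 0.45 m/s) or (contact force between shallow_box and the fingers below 0.05 N and contact force between shallow_box and the arm below 0.05 N and linear speed of shallow_box above 0.45 m/s)).
It also fails if it takes over 72 s, if anything falls off the work surface, if the arm or the gripper's body presses on something with over 40 N, if the wrist force passes 120 N, or if a joint passes its speed limit or range.

## Working session

There is one attempt and no reset: what is moved stays moved. The work goes in short steps, Python scripts to look and compute and a tool call to move; the robot and the scene stay as the last step left them, time stands still between calls to the robot, and variables do not carry over. Pictures are saved under pics/ and viewed, about 8 in all and at most 12, crops included, and the job is handed in when it is done.

Besides the shell and the picture viewer there is one more tool, called after "Call:" as name([rows], argument=value, ...), one row to a line, values as JSON. move_arm: Moves the arm, as the interface text tells. Its arguments: {"type":"object","properties":{"steps":{"type":"array"},"hand":{"type":"number"},"squeeze":{"type":"number"}},"required":["steps"]}

```bash
mkdir -p pics; cat > h.py <<'E'
import numpy as np, cv2, json
from scipy.spatial.transform import Rotation as R
from cell import env
np.set_printoptions(precision=4,suppress=True)
def ori(o):
    o=np.array(o,float)
    if o.shape==(3,3): return o
    if o.size==3: return R.from_euler('xyz',o,degrees=True).as_matrix()
    raise Exception(o)
def campose(n):
    c=env.calibration(n); T=np.eye(4)
    if 'mount' in c:
        o=env.get_obs(); W=np.eye(4); W[:3,:3]=R.from_euler('xyz',o['tool_rot'],degrees=True).as_matrix(); W[:3,3]=o['tool_pos']
        T=W@np.array(c['mount'])
    else:
        T[:3,:3]=ori(c['orientation']); T[:3,3]=c['position']
    return np.array(c['intrinsics']),T
def look(n):
    K,T=campose(n); im,d=env.read_camera(n)
    v,u=np.mgrid[:384,:512]
    P=np.stack([(u-K[0,2])/K[0,0]*d,-(v-K[1,2])/K[1,1]*d,-d],-1)
    W=P@T[:3,:3].T+T[:3,3]; W[d<=0]=np.nan
    return im,d,W,K,T
E
python3 - <<'E'
from h import *
print(env.get_obs())
for n in ['scene','top','wrist']: print(n,env.calibration(n))
ims=[]
for n in ['scene','top']:
    im,d,W,K,T=look(n); ims.append(im); np.savez(f'{n}.npz',im=im,W=W)
    for q in ['deep_box','shallow_box','stand','storage','lid','mug','lens','mouse','charger','pen_cup']:
        for r in env.cut_out(n,q)[:2]:
            m=r['region']; w=W[m]; w=w[~np.isnan(w[:,0])]
            if len(w): print(n,q,round(r['conf'],2),np.round(r['uv']),m.sum(),np.median(w,0),np.percentile(w,2,0),np.percentile(w,98,0))
            np.save(f'{n}_{q}.npy',m) if r is not None and r['conf']>.5 else 0
for n,i in zip(['scene','top'],ims): cv2.imwrite(f'pics/{n}0.png',cv2.resize(i[:,:,::-1],(800,600)))
E
```

```text
{'time_s': 0.0, 'qpos': array([65.5516, 18.4375, -4.0146, 83.1767,  1.2952, 78.5406, -3.2601]), 'joint_velocities': array([ 0.0291,  0.0175,  0.0768, -0.0372, -0.0539,  0.0225, -0.0185]), 'effort': array([ -0.0002, -49.1293,  -0.4043, -31.2525,  -0.0639,   0.0437,
         0.0002]), 'tool_pos': array([ 0.277 , -0.5874,  0.2295]), 'tool_rot': array([-179.8905,    0.0064,   25.2572]), 'force': array([0.2063, 0.3952, 0.8382]), 'wrist_torque': array([-0.0007,  0.0046, -0.0381]), 'grip_width': 0.08721641238189684}
scene {'intrinsics': array([[485.875 ,   0.    , 255.6748],
       [  0.    , 485.875 , 200.4833],
       [  0.    ,   0.    ,   1.    ]]), 'position': array([1.0879, 0.4279, 1.1899]), 'orientation': array([ 33.4184,  -0.7821, 130.1074])}
top {'intrinsics': array([[443.1831,   0.    , 249.1918],
       [  0.    , 443.1831, 196.7679],
       [  0.    ,   0.    ,   1.    ]]), 'position': array([ 0.2271, -0.0086,  1.5883]), 'orientation': array([ 11.5324,  -0.0066, -94.2438])}
wrist {'intrinsics': array([[323.231 ,   0.    , 253.776 ],
       [  0.    , 323.231 , 189.2746],
       
[... 2395 characters left out ...]
. 216.] 366 [0.4689 0.0967 0.0904] [0.4391 0.0664 0.0237] [0.5048 0.1285 0.0972]
top mug 0.64 [354. 213.] 632 [ 0.4715 -0.411   0.0337] [ 0.4325 -0.4639 -0.0011] [ 0.5078 -0.3604  0.095 ]
top lens 0.7 [214. 216.] 360 [0.469  0.0964 0.0905] [0.4391 0.0659 0.0302] [0.5028 0.128  0.0972]
top mouse 0.63 [238. 154.] 409 [ 0.7176 -0.0046  0.0263] [ 0.6762 -0.0354 -0.0001] [0.7688 0.0251 0.0368]
top charger 0.8 [177. 251.] 307 [0.3604 0.2313 0.0266] [0.3337 0.1964 0.0158] [0.3863 0.2675 0.0343]
top charger 0.63 [162. 222.] 2039 [0.4538 0.2539 0.1566] [0.41   0.1576 0.0868] [0.4955 0.3499 0.2129]
top pen_cup 0.91 [125. 278.] 630 [0.2977 0.4158 0.0487] [ 0.2587  0.372  -0.0051] [0.3328 0.4661 0.1452]
```

View pics/scene0.png

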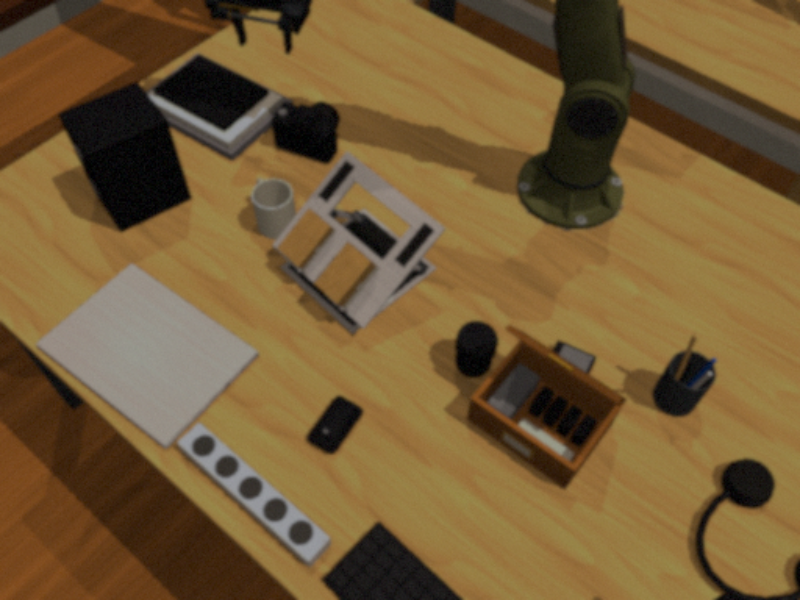

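```bash
python3 - <<'E'
import numpy as np, cv2
np.set_printoptions(precision=4,suppress=True)
def plane(p,thr=.003,it=800):
    rng=np.random.default_rng(0); best=None
    for _ in range(it):
        a,b,c=p[rng.choice(len(p),3,False)]; n=np.cross(b-a,c-a); l=np.linalg.norm(n)
        if l<1e-7: continue
        i=abs((p-a)@(n/l))<thr
        if best is None or i.sum()>best.sum(): best=i
    q=p[best]; c=q.mean(0); n=np.linalg.svd(q-c,full_matrices=False)[2][2]; n*=np.sign(n[2])
    return c,n,q
for cam in ['scene','top']:
    Z=np.load(f'{cam}.npz'); W=Z['W']
    for q in ['deep_box','shallow_box','stand','lid']:
        try: m=np.load(f'{cam}_{q}.npy')
        except Exception: continue
        if q in('lid','stand') and cam=='scene' and q=='lid': continue
        m=cv2.erode(m.astype(np.uint8),np.ones((2,2)))>0
        p=W[m]; p=p[~np.isnan(p[:,0])]
        c,n,s=plane(p)
        # up-slope dir
        x=np.array([n[0],n[1],0]); x=-x/np.linalg.norm(x); tilt=np.degrees(np.arccos(n[2]))
        xs=np.cross(np.cross(n,np.array([0,0,1.])),n); xs/=np.linalg.norm(xs); ys=np.cross(n,xs)
        ab=np.c_[(s-c)@xs,(s-c)@ys]
        rect=cv2.minAreaRect(ab.astype(np.float32))
        cen=c+xs*rect[0][0]+ys*rect[0][1]
        print(cam,q,len(s),len(p),'n',n,'tilt',tilt,'az up',np.degrees(np.arctan2(xs[1],xs[0])),'rect',np.array(rect[0]),np.array(rect[1]),rect[2],'cen',cen)
E
```

```text
scene deep_box 534 868 n [ 0.4959 -0.0641  0.866 ] tilt 29.998701002318512 az up 172.63219460810228 rect [-0.0003  0.0009] [0.096  0.0632] 0.43511679768562317 cen [ 0.5331 -0.154   0.1086]
scene shallow_box 429 714 n [ 0.5074 -0.0648  0.8593] tilt 30.762678981846257 az up 172.71737840884373 rect [-0.0012  0.0013] [0.0954 0.0602] 0.9201217889785767 cen [ 0.5128 -0.2685  0.0945]
scene stand 2270 4314 n [ 0.5021 -0.0546  0.8631] tilt 30.335835410316804 az up 173.79305734525389 rect [-0.0223  0.0221] [0.2281 0.2601] 0.3571309447288513 cen [ 0.4546 -0.1948  0.1001]
top deep_box 278 504 n [ 0.488  -0.0534  0.8712] tilt 29.403300950684503 az up 173.75775802210504 rect [-0.0033  0.002 ] [0.0603 0.0945] 89.36641693115234 cen [ 0.5288 -0.1596  0.1119]
top shallow_box 275 421 n [ 0.4905 -0.0552  0.8697] tilt 29.576274098711288 az up 173.57397753750467 rect [-0.0014 -0.0007] [0.094 0.061] 1.6269683837890625 cen [ 0.5087 -0.2739  0.0985]
top stand 1630 3492 n [ 0.4998 -0.0476  0.8648] tilt 30.135337257046213 az up 174.56008404410719 rect [-0.02   0.003] [0.2536 0.228 ] 89.68888854980469 cen [ 0.4495 -0.2026  0.1042]
top lid 175 323 n [0.0687 0.0007 0.9976] tilt 3.9410549155877526 az up -179.41416363276264 rect [-0.0005 -0.0013] [0.0629 0.0592] 31.989572525024414 cen [0.471  0.0986 0.091 ]
```

The scene shows the stand with both boxes at about (345,275) and (305,240). The mug is at (272,207), the lens at (476,348), the open storage box at (545,400) with its lid leaning towards the robot, and the mouse at (335,425). Next I'll measure the lid.

```bash
python3 - <<'E'
import numpy as np, cv2
np.set_printoptions(precision=4,suppress=True)
for cam in ['scene','top']:
    W=np.load(f'{cam}.npz')['W']; P=W.reshape(-1,3); P=P[~np.isnan(P[:,0])]
    d=P[(abs(P[:,2])<.02)&(P[:,0]>.6)&(P[:,0]<.9)&(abs(P[:,1])<.3)]; print(cam,'desk',np.median(d[:,2]))
    b=(P[:,0]>.38)&(P[:,0]<.60)&(P[:,1]>.13)&(P[:,1]<.39)
    p=P[b&(P[:,2]>.072)&(P[:,2]<.086)]; print('rim',cv2.minAreaRect(p[:,:2].astype(np.float32)),len(p), np.percentile(p[:,:2],[2,98],0))
    # lid: points above .09, y central
    l=P[b&(P[:,2]>.1)&(P[:,2]<.25)&(P[:,1]>.15)&(P[:,1]<.37)]
    c=l.mean(0); v=np.linalg.svd(l-c,full_matrices=False)[2]; n=v[2]*np.sign(v[2][2])
    print('lid',len(l),c,n,'angle',np.degrees(np.arccos(n[2])),'az',np.degrees(np.arctan2(n[1],n[0])),'zmax',np.percentile(l[:,2],99), 'res',np.std((l-c)@n), np.percentile(l[:,1],[1,99]))
    t=l[l[:,2]>np.percentile(l[:,2],99)-.01]; print('top edge',t.mean(0),np.polyfit(t[:,1],t[:,0],1))
Z=np.load('top.npz')['im'];cv2.imwrite('pics/topc.png',cv2.resize(Z[120:320,90:400,::-1],None,fx=2.5,fy=2.5,interpolation=3))
E
```

```text
scene desk -0.00047853848687184897
rim ((0.4888235926628113, 0.2445772886276245), (0.16092310845851898, 0.22898298501968384), 0.9686374068260193) 948 [[0.4212 0.137 ]
 [0.5683 0.3586]]
lid 463 [0.4857 0.2642 0.1976] [-0.8152 -0.0144  0.5791] angle 54.61501017919538 az -178.98722464286897 zmax 0.21968082292147534 res 0.0028279507435212668 [0.1624 0.3584]
top edge [0.4944 0.2587 0.213 ] [-0.0165  0.4986]
top desk 0.0004052572048398595
rim ((0.48708364367485046, 0.24296945333480835), (0.15799874067306519, 0.22358570992946625), 1.2238024473190308) 293 [[0.4083 0.1547]
 [0.5659 0.3543]]
lid 1835 [0.4574 0.2542 0.1617] [-0.8335 -0.0184  0.5521] angle 56.48623448591012 az -178.73307369875909 zmax 0.2169480723033326 res 0.002509065288344071 [0.1557 0.3521]
top edge [0.4907 0.2567 0.2114] [-0.0205  0.496 ]
```

View pics/topc.png

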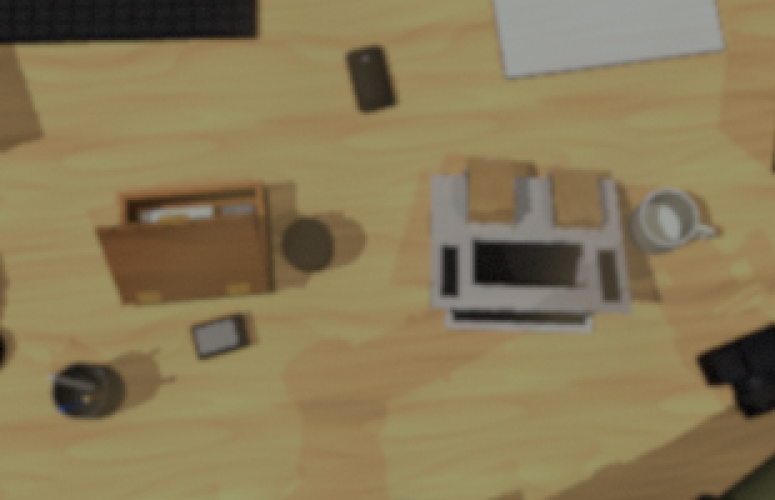

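The top view confirms it. The lid is open at about 56° with its top edge at x≈0.49, and both boxes lie on the stand's front side, at (497,190) for the deep box and (577,195) for the shallow one. I'll move over the stand, close the fingers and take a wrist look.

Call:
move_arm([
  [[0.046,-0.032,-0.02],0.07],
  [[0.092,-0.064,-0.05],0.14],
  [[0.138,-0.096,-0.05],0.21],
  [[0.184,-0.128,-0.05],0.28],
  [[0.23,-0.16,-0.05],0.35],
  [[0.276,-0.192,-0.05],0.42],
  [[0.322,-0.224,-0.05],0.49],
  [[0.367,-0.256,-0.05],0.546],
  [[0.367,-0.256,-0.05],0.546],
  [[0.367,-0.256,-0.05],0.546],
  [[0.367,-0.256,-0.05],0.546],
], hand=1)

```text
time_s: 2.48
tool_pos: [0.4992, -0.2015, 0.2805]
tool_rot: [180.0, 0.0, -6.2]
force: [0.5, -0.9, 0.8]
grip_width: 0.0007
```

```bash
cat >> h.py <<'E'
def plane(p,thr=.003,it=600):
    rng=np.random.default_rng(0); best=None
    for _ in range(it):
        a,b,c=p[rng.choice(len(p),3,False)]; n=np.cross(b-a,c-a); l=np.linalg.norm(n)
        if l<1e-7: continue
        i=abs((p-a)@(n/l))<thr
        if best is None or i.sum()>best.sum(): best=i
    q=p[best]; c=q.mean(0); n=np.linalg.svd(q-c,full_matrices=False)[2][2]; n*=np.sign(n[2])
    return c,n,q
def face(W,m,ref=None):
    """dominant plane of a masked region: rectangle centre, sizes, long-side azimuth, normal"""
    m=cv2.erode(m.astype(np.uint8),np.ones((2,2)))>0
    p=W[m]; p=p[~np.isnan(p[:,0])]
    c,n,s=plane(p)
    a=np.cross([0,1.,0],n); a/=np.linalg.norm(a); b=np.cross(n,a)
    r=cv2.minAreaRect(np.c_[(s-c)@a,(s-c)@b].astype(np.float32))
    cen=c+a*r[0][0]+b*r[0][1]
    w,h=r[1]; t=np.radians(r[2]+(0 if w>h else 90)); L=a*np.cos(t)+b*np.sin(t)
    return cen,n,np.array([max(w,h),min(w,h)]),np.degrees(np.arctan2(L[1],L[0]))%180,len(s)
E
python3 - <<'E'
from h import *
o=env.get_obs(); print(o['time_s'],o['tool_pos'],o['tool_rot'],o['qpos'],o['grip_width'],o['force'])
im,d,W,K,T=look('wrist'); np.savez('w1.npz',im=im,W=W)
for q in ['deep_box','shallow_box','stand']:
    for r in env.cut_out('wrist',q)[:2]: print(q,round(r['conf'],2),r['uv'],*face(W,r['region']))
cv2.imwrite('pics/w1.png',im[:,:,::-1])
E
```

```text
2.475 [ 0.4992 -0.2015  0.2805] [179.9676   0.021   -6.1873] [ 38.3691   4.569  -20.35    94.0534   1.6407  81.6789 -78.3466] 0.000695603299895419 [ 0.4807 -0.9103  0.8039]
shallow_box 0.9 [316.9, 156.8] [ 0.5111 -0.2721  0.0958] [ 0.4968 -0.0507  0.8664] [0.0953 0.0621] 173.94615305527375 4996
stand 0.7 [255.3, 199.5] [ 0.4526 -0.198   0.1017] [ 0.4989 -0.0521  0.8651] [0.2599 0.2289] 83.90243435950067 14139
```

View pics/w1.png

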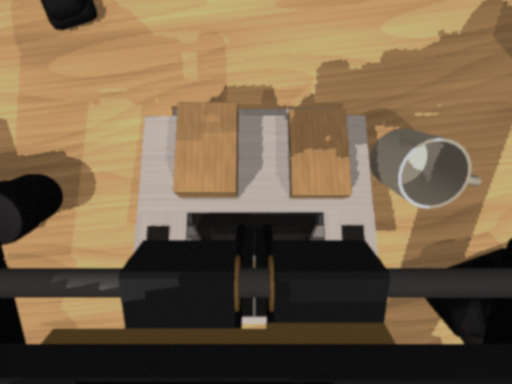

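The wrist view shows the deep box at columns 175–238, rows 102–195, the shallow box at columns 290–350, rows 105–196, and the mug at (435,170). The network missed the deep box, so I'll fit it from a window around it.

```bash
python3 - <<'E'
from h import *
Z=np.load('w1.npz'); W=Z['W']; n=np.array([.4975,-.0515,.866])
st=np.array([.4526,-.198,.1017])
H=(W-st)@n
for lab,(a,b,c,e),(lo,hi) in [('deep',(165,250,92,205),(.036,.052)),('shal',(280,362,92,205),(.020,.036))]:
    m=np.zeros(H.shape,bool); m[c:e,a:b]=1; m&=(H>lo)&(H<hi)
    print(lab,m.sum(),np.median(H[m]),*face(W,m))
E
```

```text
deep 5662 0.04388836284494772 [ 0.5317 -0.1566  0.1094] [ 0.4962 -0.053   0.8666] [0.0957 0.061 ] 173.82635231125138 5351
shal 5191 0.027821037508633652 [ 0.5111 -0.2723  0.0958] [ 0.4966 -0.052   0.8664] [0.0953 0.0617] 173.9518189908721 4894
```

Call:
move_arm([
  [[-0.002,-0.06,0.01],0],
  [[-0.002,-0.12,0.01],0],
  [[-0.005,-0.18,0.01],-0.02],
  [[-0.015,-0.24,0.01],-0.04],
  [[-0.03,-0.3,0.01],-0.07],
  [[-0.05,-0.36,0.01],-0.1],
  [[-0.07,-0.41,0.01],-0.127],
  [[-0.085,-0.46,0.02],-0.127],
  [[-0.085,-0.46,0.03],-0.127],
  [[-0.085,-0.46,0.03],-0.127],
])

```text
time_s: 3.92
tool_pos: [0.4638, 0.2652, 0.2496]
tool_rot: [179.9, 0.1, 1.2]
force: [0.9, -0.2, 0.1]
grip_width: 0.0003
```

Call:
move_arm([
  [[0.005,0.008,0.025],0],
  [[0.011,0.008,0.045],0],
  [[0.021,0.008,0.055],0],
  [[0.031,0.008,0.065],0],
  [[0.04,0.008,0.074],0],
  [[0.049,0.008,0.083],0],
  [[0.056,0.008,0.094],0],
  [[0.062,0.008,0.104],0],
  [[0.067,0.008,0.115],0],
  [[0.072,0.008,0.127],0],
  [[0.074,0.008,0.14],0],
  [[0.075,0.008,0.148],0],
  [[0.076,0.008,0.153],0],
  [[0.076,0.008,0.155],0],
  [[0.076,0.008,0.155],0],
])

```text
time_s: 5.8
tool_pos: [0.5398, 0.2603, 0.0983]
tool_rot: [179.9, -0.0, 1.3]
force: [-5.3, -3.3, 15.5]
grip_width: 0.0001
```

Call:
move_arm([
  [[-0.005,0,-0.05],0],
  [[-0.015,0,-0.11],0],
  [[-0.025,0,-0.17],0],
  [[-0.025,0,-0.19],0],
  [[-0.025,0,-0.19],0],
  [[-0.025,0,-0.19],0],
], hand=-1)

```text
time_s: 6.55
tool_pos: [0.5144, 0.2591, 0.2838]
tool_rot: [179.9, 0.1, 1.2]
force: [-0.7, -0.4, -0.2]
grip_width: 0.0525
```

```bash
python3 - <<'E'
from h import *
o=env.get_obs(); print(o['tool_pos'],o['tool_rot'])
im,d,W,K,T=look('wrist'); np.savez('w2.npz',im=im,W=W)
for q in ['lid']:
    for r in env.cut_out('wrist',q)[:2]: print(q,round(r['conf'],2),r['uv'],*face(W,r['region']))
m=(abs(W[...,2]-.09)<.006)&(abs(W[...,0]-.49)<.12)&(abs(W[...,1]-.257)<.115)
print(*face(W,m))
cv2.imwrite('pics/w2.png',im[:,:,::-1])
E
```

```text
[0.5144 0.2591 0.2838] [179.9305   0.1269   1.2373]
lid 0.96 [254.9, 177.0] [0.4968 0.2579 0.0891] [0.0031 0.0006 1.    ] [0.1991 0.1621] 91.0442728311861 21797
[0.4967 0.2579 0.0891] [0.0029 0.0006 1.    ] [0.199  0.1624] 90.96350802126656 21580
```

View pics/w2.png

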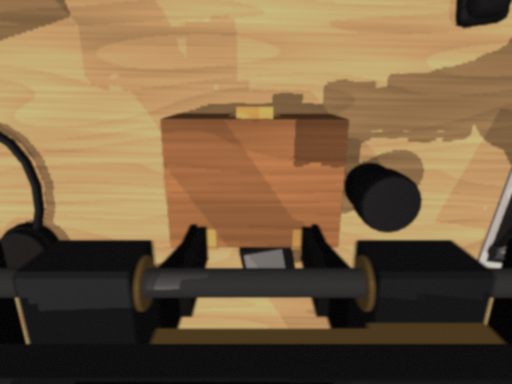

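The lid lies flat at z≈0.089, centred near (0.490, 0.258) with yaw 1°. Next I'll go to the deep box.

Call:
move_arm([
  [[0,0.06,0],0],
  [[0,0.12,0],0.02],
  [[0,0.18,0],0.04],
  [[0,0.24,0],0.07],
  [[0,0.3,0],0.1],
  [[0,0.36,0.02],0.129],
  [[0,0.415,0.06],0.129],
  [[0,0.415,0.084],0.129],
  [[0,0.415,0.084],0.129],
  [[0,0.415,0.084],0.129],
  [[0,0.415,0.084],0.129],
], hand=-1)

```text
time_s: 8.02
tool_pos: [0.525, -0.1542, 0.203]
tool_rot: [180.0, -0.1, -6.0]
force: [0.7, 0.6, -0.1]
grip_width: 0.087
```

Call:
move_arm([
  [[-0.001,0.001,0.03],0],
  [[-0.001,0.001,0.06],0],
  [[-0.001,0.001,0.09],0],
  [[-0.001,0.001,0.108],0],
  [[-0.001,0.001,0.118],0],
  [[-0.001,0.001,0.118],0],
  [[-0.001,0.001,0.118],0],
])

```text
time_s: 8.9
tool_pos: [0.5238, -0.1562, 0.0846]
tool_rot: [180.0, -0.1, -6.1]
force: [-0.3, -1.0, 1.3]
grip_width: 0.0868
```

Call:
move_arm([
  [[0,0,0],0],
  [[0,0,0],0],
  [[0,0,0],0],
  [[0,0,0],0],
  [[0,0,0],0],
  [[0,0,0],0],
], hand=1, squeeze=14)

```text
time_s: 9.65
tool_pos: [0.523, -0.156, 0.0837]
tool_rot: [180.0, -0.0, -6.1]
force: [-0.2, -0.2, 1.7]
grip_width: 0.0617
```

Gripped, with the opening at 61.7 mm. I'll lift gently and look.

Call:
move_arm([
  [[0,0,-0.005],0],
  [[0,0,-0.015],0],
  [[0,0,-0.03],0],
  [[0,0,-0.05],0],
  [[0,0,-0.075],0],
  [[0,0,-0.1],0],
  [[0,0,-0.12],0],
  [[0,0,-0.13],0],
  [[0,0,-0.13],0],
])

```text
time_s: 10.78
tool_pos: [0.5233, -0.1561, 0.2145]
tool_rot: [180.0, -0.1, -6.1]
force: [-0.3, 0.3, -2.2]
grip_width: 0.062
```

```bash
python3 - <<'E'
from h import *
o=env.get_obs(); print(o['tool_pos'],o['tool_rot'],o['grip_width'],o['force'])
im,d,W,K,T=look('wrist'); np.savez('w3.npz',im=im,W=W)
for r in env.cut_out('wrist','deep_box')[:2]: print(round(r['conf'],2),r['uv'],*face(W,r['region']))
cv2.imwrite('pics/w3.png',im[:,:,::-1])
E
```

```text
[ 0.5233 -0.1561  0.2145] [179.9661  -0.0929  -6.1366] 0.06204743214961744 [-0.3431  0.298  -2.1934]
0.64 [254.1, 227.2] [ 0.5405 -0.158   0.2353] [ 0.4965 -0.0513  0.8665] [0.0769 0.0619] 173.834698341207 18854
0.22 [80.8, 16.0] [ 0.6857 -0.0091  0.0231] [-0.6629 -0.1407  0.7354] [0.0528 0.0334] 98.31206621691594 1477
```

View pics/w3.png

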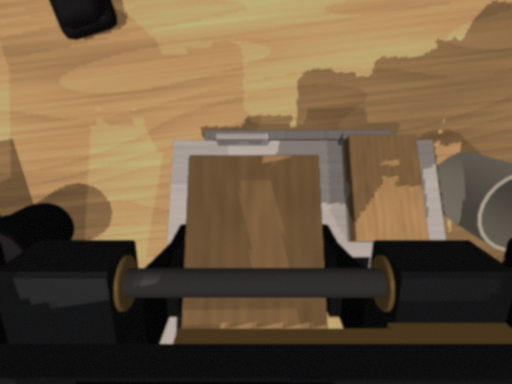

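The box is held and still tilted 30°, with the pivot within 1 mm of its mid-length. Next I'll carry it over the lid.

Call:
move_arm([
  [[-0.001,-0.01,-0.005],0],
  [[-0.004,-0.03,-0.01],0],
  [[-0.008,-0.06,-0.01],-0.01],
  [[-0.012,-0.1,-0.01],-0.03],
  [[-0.017,-0.14,-0.01],-0.05],
  [[-0.022,-0.18,-0.01],-0.07],
  [[-0.027,-0.22,-0.01],-0.09],
  [[-0.032,-0.26,-0.01],-0.11],
  [[-0.037,-0.3,-0.01],-0.125],
  [[-0.042,-0.34,-0.01],-0.125],
  [[-0.047,-0.375,-0.005],-0.125],
  [[-0.05,-0.4,0.005],-0.125],
  [[-0.052,-0.411,0.015],-0.125],
  [[-0.052,-0.411,0.015],-0.125],
  [[-0.052,-0.411,0.015],-0.125],
  [[-0.052,-0.411,0.015],-0.125],
])

```text
time_s: 12.88
tool_pos: [0.5158, 0.2569, 0.199]
tool_rot: [180.0, -0.1, 0.9]
force: [-0.6, 0.5, -1.8]
grip_width: 0.0618
```

```bash
python3 - <<'E'
from h import *
o=env.get_obs(); print(o['tool_pos'],o['tool_rot'],o['grip_width'],o['force'])
im,d,W,K,T=look('wrist')
for r in env.cut_out('wrist','deep_box')[:1]: print(round(r['conf'],2),r['uv'],*face(W,r['region']))
E
```

```text
[0.5158 0.2569 0.199 ] [179.9677  -0.0517   0.8988] 0.061841521465971785 [-0.6296  0.5407 -1.8339]
0.62 [252.0, 229.1] [0.5332 0.2572 0.2198] [0.5001 0.0101 0.8659] [0.0771 0.0616] 1.0260920539527594 19255
```

Call:
move_arm([
  [[0,-0.001,0.025],0],
  [[0,-0.001,0.05],0],
  [[0,-0.001,0.062],0],
  [[0,-0.001,0.07],0],
  [[-0.002,-0.001,0.073],0],
  [[-0.006,-0.001,0.0745],0],
  [[-0.009,-0.001,0.0765],0],
  [[-0.012,-0.001,0.079],0],
  [[-0.015,-0.001,0.0815],0],
  [[-0.015,-0.001,0.0815],0],
])

```text
time_s: 14.22
tool_pos: [0.4995, 0.2592, 0.1168]
tool_rot: [-180.0, 0.0, 1.0]
force: [1.1, 0.9, 1.8]
grip_width: 0.0619
```

```bash
python3 - <<'E'
from h import *
o=env.get_obs(); print(o['tool_pos'],o['tool_rot'],o['grip_width'],o['force'])
im,d,W,K,T=look('wrist')
for r in env.cut_out('wrist','deep_box')[:1]: print(round(r['conf'],2),r['uv'],*face(W,r['region']))
E
```

```text
[0.4995 0.2592 0.1168] [-179.995     0.0402    1.0484] 0.06190464674748052 [1.0826 0.867  1.7993]
0.63 [255.2, 228.3] [0.5152 0.2593 0.1418] [0.2827 0.0052 0.9592] [0.0752 0.0622] 1.5693698929539583 19348
```

Levelling works: the tilt is now 16°. I'll continue to flat.

Call:
move_arm([
  [[-0.003,0.001,0.003],0],
  [[-0.006,0.001,0.006],0],
  [[-0.008,0.001,0.009],0],
  [[-0.0095,0.001,0.0115],0],
  [[-0.01,0.001,0.013],0],
  [[-0.01,0.001,0.013],0],
])

```text
time_s: 15.08
tool_pos: [0.4898, 0.2576, 0.1039]
tool_rot: [180.0, 0.0, 1.0]
force: [0.1, -0.3, 2.1]
grip_width: 0.0618
```

```bash
python3 - <<'E'
from h import *
o=env.get_obs(); print(o['tool_pos'],o['tool_rot'],o['grip_width'],o['force'])
im,d,W,K,T=look('wrist')
for r in env.cut_out('wrist','deep_box')[:1]: print(round(r['conf'],2),r['uv'],*face(W,r['region']))
E
```

```text
[0.4898 0.2576 0.1039] [179.9768   0.0401   1.0202] 0.06183587458175299 [ 0.1187 -0.2746  2.1118]
0.67 [254.7, 224.3] [0.501  0.2577 0.133 ] [0.0036 0.0004 1.    ] [0.0744 0.0618] 1.3304646405029008 17967
```

It's level and centred at (0.490, 0.2577). I'll release and rise.

Call:
move_arm([
  [[0,0,0],0],
  [[0,0,0],0],
  [[0,0,0],0],
  [[0,0,0],0],
  [[0,0,0],0],
  [[0,0,-0.02],0],
  [[0.003,0,-0.06],0],
  [[0.01,0,-0.11],0],
  [[0.02,0,-0.16],0],
  [[0.02,0,-0.18],0],
  [[0.02,0,-0.18],0],
], hand=-1)

```text
time_s: 16.55
tool_pos: [0.511, 0.259, 0.287]
tool_rot: [-179.9, -0.3, 1.0]
force: [0.4, 0.6, -1.2]
grip_width: 0.0868
```

```bash
python3 - <<'E'
from h import *
o=env.get_obs(); print(o['tool_pos'],o['tool_rot'],o['grip_width'],o['force'])
im,d,W,K,T=look('wrist'); np.savez('w4.npz',im=im,W=W)
for h in [.089,.133]:
    m=(abs(W[...,2]-h)<.006)&(abs(W[...,0]-.49)<.12)&(abs(W[...,1]-.257)<.115)
    print(h,*face(W,m))
cv2.imwrite('pics/w4.png',im[:,:,::-1])
E
```

```text
[0.511 0.259 0.287] [-179.9046   -0.2611    1.0319] 0.08678655212428638 [ 0.3514  0.5622 -1.186 ]
0.089 [0.4969 0.2578 0.0891] [0.0045 0.0005 1.    ] [0.1991 0.1614] 91.07037831811094 16205
0.133 [0.4894 0.2573 0.1331] [0.0006 0.0003 1.    ] [0.0962 0.0609] 1.1819391977531057 5510
```

View pics/w4.png

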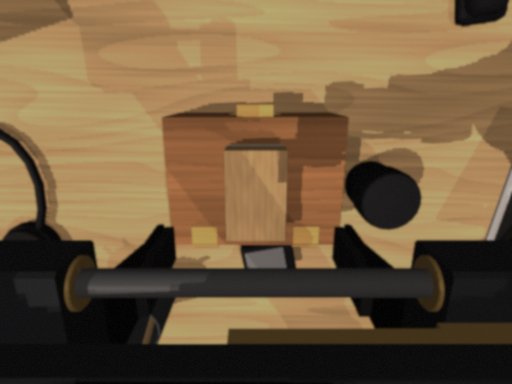

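The deep box sits level at (0.4894, 0.2573) with yaw 1.2°, within about 1 mm of the lid's centre, and it's released. Next is the shallow box.

Call:
move_arm([
  [[0,0.05,0],0],
  [[0,0.11,0],0.02],
  [[0,0.17,0],0.04],
  [[0,0.23,0],0.07],
  [[-0.005,0.29,0],0.1],
  [[-0.008,0.35,0.0],0.124],
  [[-0.011,0.41,0.01],0.124],
  [[-0.011,0.47,0.04],0.124],
  [[-0.011,0.52,0.08],0.124],
  [[-0.011,0.531,0.097],0.124],
  [[-0.011,0.531,0.097],0.124],
  [[-0.011,0.531,0.097],0.124],
  [[-0.011,0.531,0.097],0.124],
])

```text
time_s: 18.23
tool_pos: [0.51, -0.2713, 0.1888]
tool_rot: [180.0, -0.1, -5.9]
force: [-0.5, 0.1, -0.3]
grip_width: 0.0873
```

```bash
python3 - <<'E'
from h import *
o=env.get_obs(); print(o['tool_pos'],o['tool_rot'],o['grip_width'],o['force'])
im,d,W,K,T=look('wrist')
for r in env.cut_out('wrist','shallow_box')[:1]: print(round(r['conf'],2),r['uv'],*face(W,r['region']))
E
```

```text
[ 0.51   -0.2713  0.1888] [179.9569  -0.1465  -5.9094] 0.08732018592199589 [-0.4969  0.1428 -0.3159]
0.64 [255.6, 198.3] [ 0.5114 -0.2726  0.0957] [ 0.4972 -0.0527  0.866 ] [0.0946 0.0616] 174.01624852520965 8761
```

Call:
move_arm([
  [[0,0.001,0.03],0],
  [[0,0.001,0.06],0],
  [[0,0.001,0.085],0],
  [[0,0.001,0.098],0],
  [[0,0.001,0.1055],0],
  [[0,0.001,0.1055],0],
  [[0,0.001,0.1055],0],
])

```text
time_s: 19.2
tool_pos: [0.5092, -0.2744, 0.0826]
tool_rot: [180.0, -0.1, -6.1]
force: [-0.6, -0.9, -0.3]
grip_width: 0.0873
```

Call:
move_arm([
  [[0,0,0],0],
  [[0,0,0],0],
  [[0,0,0],0],
  [[0,0,0],0],
  [[0,0,0],0],
  [[0,0,0],0],
], hand=1, squeeze=12)

```text
time_s: 19.95
tool_pos: [0.5087, -0.2739, 0.0817]
tool_rot: [-180.0, -0.0, -6.1]
force: [-0.3, 0.6, 2.3]
grip_width: 0.0618
```

Call:
move_arm([
  [[0,0,-0.005],0],
  [[0,0,-0.015],0],
  [[0,0,-0.03],0],
  [[0,0,-0.05],0],
  [[0,0,-0.075],0],
  [[0,0,-0.1],0],
  [[0,0,-0.13],0],
  [[0,0,-0.15],0],
  [[0,0,-0.16],0],
  [[0,0,-0.16],0],
  [[0,0,-0.16],0],
])

```text
time_s: 21.32
tool_pos: [0.508, -0.2738, 0.2406]
tool_rot: [-180.0, 0.1, -6.1]
force: [-0.1, -0.0, -0.9]
grip_width: 0.0617
```

```bash
python3 - <<'E'
from h import *
o=env.get_obs(); print(o['tool_pos'],o['tool_rot'],o['grip_width'],o['force'])
im,d,W,K,T=look('wrist')
for q in ['shallow_box','deep_box']:
  for r in env.cut_out('wrist',q)[:1]:
    c,n,s,az,k=face(W,r['region']); print(q,round(r['conf'],2),r['uv'],c,n,s,az,k)
    dn=np.array([n[2],0,-n[0]]); far=c+s[0]/2*dn; top=far-.048*dn; C=top-.014*n; G=o['tool_pos']+[0,0,.011]; print('C',C,'G-C: up-slope',(G-C)@-dn,'normal',(G-C)@n)
E
```

```text
[ 0.508  -0.2738  0.2406] [-179.9688    0.0877   -6.0816] 0.06171286138383156 [-0.1047 -0.0029 -0.8946]
shallow_box 0.73 [254.2, 234.9] [ 0.5179 -0.2748  0.2504] [ 0.4992 -0.0524  0.8649] [0.0799 0.062 ] 174.01265052246103 16702
C [ 0.5039 -0.2741  0.2423] G-C: up-slope 0.001119215206255626 normal 0.010051609490912878
```

The shallow box is held, with the grip 1 mm off its mid-length. I'll carry it over.

Call:
move_arm([
  [[-0.001,-0.01,0],0],
  [[-0.003,-0.03,0],0],
  [[-0.007,-0.06,0],-0.01],
  [[-0.012,-0.1,0],-0.02],
  [[-0.017,-0.14,0],-0.03],
  [[-0.022,-0.18,0],-0.05],
  [[-0.026,-0.22,0],-0.07],
  [[-0.031,-0.26,0],-0.09],
  [[-0.036,-0.3,0],-0.11],
  [[-0.041,-0.34,0],-0.125],
  [[-0.045,-0.38,0],-0.125],
  [[-0.05,-0.42,0],-0.125],
  [[-0.055,-0.46,0],-0.125],
  [[-0.06,-0.495,0.0],-0.125],
  [[-0.062,-0.518,0.008],-0.125],
  [[-0.063,-0.527,0.015],-0.125],
  [[-0.063,-0.527,0.015],-0.125],
  [[-0.063,-0.527,0.015],-0.125],
  [[-0.063,-0.527,0.015],-0.125],
])

```text
time_s: 23.85
tool_pos: [0.5022, 0.2555, 0.2268]
tool_rot: [180.0, -0.0, 1.0]
force: [1.3, 0.8, -0.1]
grip_width: 0.0622
```

```bash
cat > s.py <<'E'
from h import *
o=env.get_obs(); print(o['time_s'],o['tool_pos'],o['tool_rot'],o['grip_width'],o['force'])
im,d,W,K,T=look('wrist')
for q in ['shallow_box']:
  for r in env.cut_out('wrist',q)[:1]:
    c,n,s,az,k=face(W,r['region']); print(q,round(r['conf'],2),r['uv'],c,n,s,az,k)
    dn=np.array([n[2],0,-n[0]]); far=c+s[0]/2*dn; top=far-.048*dn; C=top-.014*n; G=o['tool_pos']+[0,0,.011]; print('C',C,'G-C: up-slope',(G-C)@-dn,'normal',(G-C)@n,'low corner',C-.014*n+.048*dn)
E
python3 s.py
```

```text
23.85 [0.5022 0.2555 0.2268] [179.9651  -0.0366   0.9657] 0.06216967136744378 [ 1.3152  0.7523 -0.076 ]
shallow_box 0.87 [253.4, 232.4] [0.5121 0.2557 0.2367] [0.4996 0.0102 0.8662] [0.08   0.0621] 0.9156823077328303 16704
C [0.4982 0.2556 0.2285] G-C: up-slope 0.001169398756381605 normal 0.01005835916260152 low corner [0.5328 0.2554 0.1924]
```

Call:
move_arm([
  [[-0.003,-0.002,0.025],0],
  [[-0.003,-0.002,0.044],0],
  [[-0.003,-0.002,0.053],0],
  [[-0.003,-0.002,0.057],0],
  [[-0.004,-0.002,0.0585],0],
  [[-0.007,-0.002,0.06],0],
  [[-0.01,-0.002,0.062],0],
  [[-0.013,-0.002,0.065],0],
  [[-0.016,-0.002,0.0685],0],
  [[-0.016,-0.002,0.0685],0],
])

```text
time_s: 25.2
tool_pos: [0.485, 0.2585, 0.1577]
tool_rot: [180.0, 0.0, 1.1]
force: [1.2, 0.9, 0.7]
grip_width: 0.0618
```

```bash
python3 s.py
```

```text
25.2 [0.485  0.2585 0.1577] [179.9899   0.0449   1.1029] 0.06182158328022768 [1.1994 0.8941 0.6758]
shallow_box 0.57 [251.7, 230.6] [0.4932 0.2588 0.1705] [0.2585 0.0046 0.966 ] [0.0807 0.062 ] 0.9131644719044515 17136
C [0.4821 0.2587 0.1589] G-C: up-slope -0.0002816687578663604 normal 0.010159638903091631 low corner [0.5249 0.2586 0.133 ]
```

Call:
move_arm([
  [[-0.003,0,0.003],0],
  [[-0.0055,0,0.006],0],
  [[-0.007,0,0.009],0],
  [[-0.008,0,0.0112],0],
  [[-0.008,0,0.0125],0],
  [[-0.008,0,0.0125],0],
])

```text
time_s: 26.05
tool_pos: [0.4774, 0.2581, 0.1459]
tool_rot: [180.0, 0.0, 1.1]
force: [0.0, -1.2, 4.9]
grip_width: 0.0617
```

```bash
python3 s.py
```

```text
26.05 [0.4774 0.2581 0.1459] [179.9666   0.0357   1.0775] 0.06172658260369468 [ 0.0211 -1.1747  4.8515]
shallow_box 0.89 [251.2, 229.4] [0.4822 0.2582 0.161 ] [0.0028 0.0005 1.    ] [0.0846 0.0616] 1.0212563514770863 16689
C [0.4764 0.2582 0.147 ] G-C: up-slope -0.0009584044565124444 normal 0.009900694004084089 low corner [0.5244 0.2582 0.1329]
```

It's level. I'll lift 4 mm, then compare the shallow box with the deep box's exposed front edge.

Call:
move_arm([
  [[0,0,-0.002],0],
  [[0,0,-0.005],0],
  [[0,0,-0.006],0],
  [[0,0,-0.006],0],
])

```text
time_s: 26.65
tool_pos: [0.4775, 0.2581, 0.1514]
tool_rot: [180.0, 0.0, 1.1]
force: [-0.6, 0.3, -1.5]
grip_width: 0.0619
```

```bash
cat >> s.py <<'E'
m=(abs(W[...,2]-.133)<.004)&(W[...,0]>.515)&(W[...,0]<.56)&(abs(W[...,1]-.2573)<.05)
if m.sum()>50:
    p=W[m]; print('deep strip',m.sum(),np.percentile(p,[2,50,98],0))
v=np.array(c); np.savez('w5.npz',im=im,W=W); cv2.imwrite('pics/w5.png',cv2.resize(im[80:260,130:380,::-1],None,fx=3,fy=3))
E
python3 s.py
```

```text
26.65 [0.4775 0.2581 0.1514] [179.9859   0.0244   1.0793] 0.06194170777101778 [-0.5601  0.2785 -1.5326]
shallow_box 0.81 [251.4, 229.5] [0.4822 0.2581 0.1664] [0.0051 0.001  1.    ] [0.0847 0.0615] 1.1430235040554098 16670
C [0.4765 0.2581 0.1524] G-C: up-slope -0.000934026388629298 normal 0.009926543483584259 low corner [0.5244 0.2581 0.1382]
deep strip 3360 [[0.5227 0.229  0.1315]
 [0.5303 0.2585 0.133 ]
 [0.5376 0.2882 0.1343]]
```

View pics/w5.png

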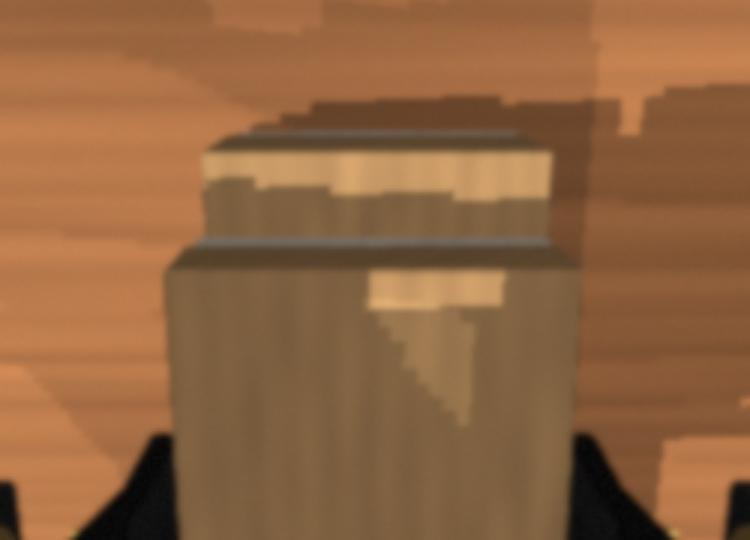

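Looking down, the shallow box is held level above the deep one and about 13 mm towards the robot. The deep box's front edge, at row 150 of the crop, is square to it, and sideways they agree within 1 mm. I'll shift 13 mm forward and lower.

Call:
move_arm([
  [[0.003,0,0],0],
  [[0.007,0,0],0],
  [[0.011,0,0],0],
  [[0.013,0,0],0],
  [[0.013,0,0.0],0],
  [[0.013,0,0.003],0],
  [[0.013,0,0.005],0],
  [[0.013,0,0.006],0],
  [[0.013,0,0.006],0],
])

```text
time_s: 27.88
tool_pos: [0.4904, 0.2584, 0.1459]
tool_rot: [180.0, 0.0, 1.1]
force: [-3.4, -1.5, 4.5]
grip_width: 0.0615
```

```bash
python3 s.py
```

```text
27.875 [0.4904 0.2584 0.1459] [179.9665   0.0152   1.0822] 0.06151122331520751 [-3.3969 -1.5416  4.4639]
shallow_box 0.65 [251.0, 223.9] [0.4952 0.2584 0.161 ] [0.003  0.0015 1.    ] [0.0846 0.0614] 1.4151783656526604 16529
C [0.4895 0.2584 0.147 ] G-C: up-slope -0.0009604913830007145 normal 0.009901260268928742 low corner [0.5374 0.2583 0.1329]
deep strip 674 [[0.5357 0.2293 0.1292]
 [0.5369 0.2587 0.1328]
 [0.5382 0.2882 0.1364]]
```

Aligned and seated. I'll release and rise.

Call:
move_arm([
  [[0,0,0],0],
  [[0,0,0],0],
  [[0,0,0],0],
  [[0,0,0],0],
  [[0,0,0],0],
  [[0,0,-0.015],0],
  [[0,0,-0.05],0],
  [[0.01,0,-0.1],0],
  [[0.02,0,-0.14],0],
  [[0.02,0,-0.16],0],
  [[0.02,0,-0.16],0],
  [[0.02,0,-0.16],0],
], hand=-1)

```text
time_s: 29.48
tool_pos: [0.5102, 0.2587, 0.3049]
tool_rot: [180.0, 0.1, 1.1]
force: [-0.6, -0.2, 0.4]
grip_width: 0.0872
```

```bash
python3 - <<'E'
from h import *
o=env.get_obs(); print(o['time_s'],o['tool_pos'],o['tool_rot'],o['grip_width'],o['force'])
im,d,W,K,T=look('wrist')
for h in [.089,.161]:
    m=(abs(W[...,2]-h)<.006)&(abs(W[...,0]-.49)<.12)&(abs(W[...,1]-.257)<.115)
    print(h,*face(W,m))
m=(W[...,2]>.11)&(W[...,2]<.13)&(abs(W[...,0]-.54)<.02)&(abs(W[...,1]-.257)<.06); print('deep front',m.sum(),np.median(W[m],0),np.percentile(W[m],[3,97],0))
m=(W[...,2]>.137)&(W[...,2]<.155)&(abs(W[...,0]-.54)<.02)&(abs(W[...,1]-.257)<.06); print('shallow front',m.sum(),np.median(W[m],0),np.percentile(W[m],[3,97],0))
cv2.imwrite('pics/w6.png',im[:,:,::-1])
im,d,W,K,T=look('scene'); cv2.imwrite('pics/s6.png',cv2.resize(im[60:360,120:500,::-1],None,fx=2,fy=2))
for q in ['mug','lens','mouse','charger','pen_cup']:
    a=np.load(f'scene_{q}.npy')
    print(q,[ (np.round(r['conf'],2),np.array(r['uv'])-np.argwhere(a).mean(0)[::-1]) for r in env.cut_out('scene',q)[:1]])
E
```

```text
29.475 [0.5102 0.2587 0.3049] [179.9655   0.0506   1.094 ] 0.08715955080716466 [-0.598  -0.1636  0.3815]
0.089 [0.4968 0.2578 0.0891] [0.0045 0.0004 1.    ] [0.1989 0.1609] 90.97235048039774 14437
0.161 [0.489  0.2582 0.1611] [0.0013 0.0005 1.    ] [0.0958 0.0611] 1.1165530064697278 5830
deep front 173 [0.5375 0.2589 0.1178] [[0.5369 0.2305 0.1101]
 [0.5381 0.2873 0.1298]]
shallow front 127 [0.5369 0.2599 0.1488] [[0.5363 0.2312 0.1446]
 [0.5375 0.2882 0.1525]]
mug [(np.float64(0.65), array([-1.9814, -1.4685]))]
lens [(np.float64(0.94), array([1.5379, 0.3368]))]
mouse [(np.float64(0.59), array([ 1.7277, -1.1907]))]
charger [(np.float64(0.61), array([-0.1   ,  0.0519]))]
pen_cup [(np.float64(0.65), array([ 2.3333, -0.6746]))]
```

View pics/s6.png

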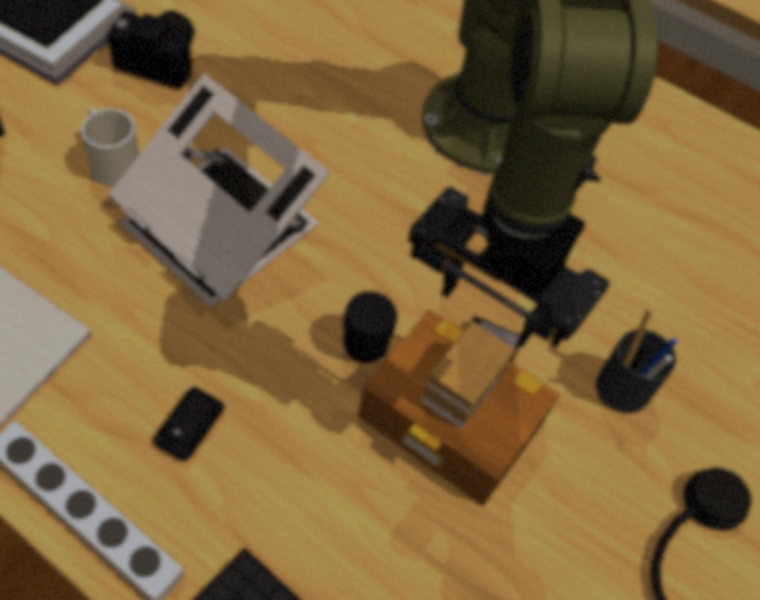

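The stack stands flush on the shut lid at about (470,370), the gripper is clear above it, and the other things are where they were. I'll hand in.

```bash
python3 -c "
from cell import env
print(env.sign_off())"
```

```text
the job is handed in; nothing more can be done
None
```

The lid is shut, both boxes are stacked on it, and I handed the job in at about 30 s of the 72 s allowed. No verdict was reported.

- **Lid:** I pushed it shut with closed fingertips. It measured flat, with the top face at z≈0.089 m.
- **Boxes:** The arm can't tilt the tool, so I gripped each box across its width while it was tilted. I levelled each one by touching its low edge down and pivoting it flat, then released it.
- **Deep box:** After release it was level, about 1 mm from the lid's centre along each side, with edges within about 0.2° of the lid's. Later the stack hid its top face, but its front face showed no shift in the last look.
- **Shallow box:** It is level on the deep one. The front faces agree to about 0.6 mm lengthwise and 1 mm sideways, and the long sides to about 0.1°.
- **Other items:** The mug, lens, mouse, charger and pen cup showed no visible movement, with at most about 2.5 px difference in the scene camera. The gripper was open and clear above the stack.

No final check failed. Two readings disagreed along the way:
- **Top camera:** It read the boxes about 5 mm off the scene camera, so I relied on the wrist camera.
- **Deep-box detection:** The network missed the deep box in the first wrist picture. I located it from depth data instead.

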